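# Stack the watch-parts trays for the night

## Task

Stack the watch-parts trays on the round aluminium base, one after another from the bottom up: first the blue tray, on it the yellow one, on that the green one, and last put the white cover with the black knob on the green tray. Each must be nested fully home in the one below and sit level, and the trays must be kept upright on the way so that the wheels in them do not spill. Leave the glass dish, the movement holder, the screwdriver set and the tweezers where they lie.

Things in the scene. Friction and masses are not known exactly. Their poses are not given: they have to be found in the camera images.
- blue_tray: Blue open round parts tray with watch wheels in it, 54 mm across, 30 mm tall: tapered foot (diameter 38 mm at the bottom, 45 at 6 mm up), then a straight cup with 3 mm walls, mouth 48 mm. The foot enters the mouth below until the shoulder, 6 mm up, rests on the rim: seated origin 24 mm over that of the tray below. Loose, about 50 g, gripped across its outside. Origin: centre of underside, z up; yaw is free.
- yellow_tray: Yellow open round parts tray with watch wheels in it, 54 mm across, 30 mm tall: tapered foot (diameter 38 mm at the bottom, 45 at 6 mm up), then a straight cup with 3 mm walls, mouth 48 mm. The foot enters the mouth below until the shoulder, 6 mm up, rests on the rim: seated origin 24 mm over that of the tray below. Loose, about 50 g, gripped across its outside. Origin: centre of underside, z up; yaw is free.
- green_tray: Green open round parts tray with watch wheels in it, 54 mm across, 30 mm tall: tapered foot (diameter 38 mm at the bottom, 45 at 6 mm up), then a straight cup with 3 mm walls, mouth 48 mm. The foot enters the mouth below until the shoulder, 6 mm up, rests on the rim: seated origin 24 mm over that of the tray below. Loose, about 50 g, gripped across its outside. Origin: centre of underside, z up; yaw is free.
- cover: White plastic cover: tapered foot like the trays' (38 to 45 mm across, 0 to 6 mm up), a 54 mm disc from 6 to 12 mm up, and in the middle an upright round black knob, 18 mm across, from 14 to 38 mm up. Seats on a tray as a tray does, origin 24 mm above the tray's. Loose, about 50 g. Origin: centre of underside, z up.
- base: Round aluminium stacking base, 72 mm across, 14 mm tall, with a 48 mm round recess 8 mm deep in its top; fixed to the bench, at a different place each time. A tray's shoulder rests on its top, so the seated tray's origin is 8 mm above the base's. Origin: centre of underside, on the bench; z up.
- glass_dish: Clear glass dish, 72 mm in diameter, 26 mm tall, loose; not part of the work. Origin: centre of its underside.
- movement_holder: Aluminium movement holder with a round brass watch movement between two jaws, 66 x 44 mm and 20 mm tall, with a steel screw end sticking out 12 mm at +x; loose; not part of the work. Origin: centre of its underside.
- screwdriver_set: Flat red plastic rack, 80 x 150 mm and 18 mm tall, with five small screwdrivers lying across it along its x; loose; not part of the work. Origin: centre of its underside.
- tweezers: Steel tweezers lying on the bench along their own x, 120 mm long, about 16 mm wide at most, 8 mm tall; loose; not part of the work. Origin: the middle, on the underside.
Mind the look-alikes: they are no part of the job. There is more than one size of the blue_tray; the one meant has the size given above.

How it is judged:
By the outcome, as a careful person would: the job done as asked, in the order asked, and still so for the second after the job is handed in, with the robot touching nothing.
It also fails if it takes over 120 s, if anything falls off the work surface, if the arm or the gripper's body presses on something with over 40 N, if the wrist force passes 120 N, or if a joint passes its speed limit or range.

## Robot

A 7-joint arm with a two-finger parallel gripper is mounted at the origin on the work surface. World frame = base frame: x ahead of the robot, y to its left, z up, the work surface at z = 0. Lengths are in m, angles in rad, forces in N, time in s.
With the tool pointing down it reaches from about 0.4 to 0.85 m from the base axis. Payload 10.4 kg.
Tool frame: the origin (TCP) lies at the very end of the fingers, on their centre line; the grasp point (between the pads) lies 19 mm behind it; z points along the fingers, y is the line along which they close (so a half turn about z gives the same grasp; the last joint's range is limited). The gripper opens to 87 mm and grips with 3 to 60 N. Pads are 19 mm wide; open, the fingers measure 117 mm over their backs; the gripper's body (75 mm by 190 mm) begins 51 mm behind the grasp point.
Start: joints at [-0.023, 0.332, -0.065, 1.46, 0.022, 1.35, -0.088], TCP at [0.625, 0, 0.196] pointing down, gripper open.
Joint ranges: [-2.6, 2.6], [-0.5, 2.12], [-1.47, 1.34], [0.16, 2.42], [-1.27, 4.41], [0.06, 2.06], [-2.6, 2.6]. Speed limits (rad/s): [2.22, 2.22, 2.79, 2.79, 3.14, 3.14, 3.14].

## Interface

Orientations are given as a unit quaternion [x, y, z, w].
In Python, from bench import r gives the robot as it stands.
- The arm moves only by the shell command python3 -m crank 'ROWS' [FORCE]. ROWS is JSON, a list that holds one entry, the list of rows, each a list of 5 numbers: the shift along the tool's x, y, z in mm, then the turn about the tool's z in degrees, then the opening, from -1 (shut) to 1 (fully open). A call has 1 to 20 rows; each row is the pose to reach, as a shift and turn from the pose commanded when the call began, along the tool's axes at that moment; what a row does not reach only later rows make up. A row lasts 1/10 s, in which the tool goes at most 50 mm and 8.59 degrees, less where a joint would pass 70% of its speed; a pose out of reach is approached as far as the arm can. A call with a gripper value outside its range is refused whole. The fingers move at their own pace and stop on an object; FORCE is the grip in N (left out, the last holds). Time passes only in rows, so rows that repeat a pose let the fingers close. It gives the time, the measured TCP pose, the force, the opening and the grip force at its end, in the units of the state.
- r.read_state(): the state, without advancing time (a new reading comes with each control period).
- r.camera(name): name is "scene" or "side" or "wrist"; returns a dict with "image" (480x640x3 uint8, red, green, blue), "vfov" (degrees; the focal length in pixels is half the picture's height over the tangent of half this angle, whatever the lens; pixels are square), "cx", "cy" (the principal point, pixels), "eye" and "attitude" of the camera in the world. Camera axes: x right, y down, z forward; pixel columns grow to the right and rows downward; lengths in m; the calibration is good to about 2 mm. A picture is of the moment at which its call begins. There is no depth.
- r.close_job(): hands the job in; it is judged then, once.
The state is a dict: "time": time; "joint_positions": joint angles; "joint_vel": joint speeds; "joint_torque": joint torques, N m; "ee_pos": TCP position; "eef_rot": TCP orientation; "ft_force": force on the tool from outside, world axes, zero at the start; "torque": the same for the moment, N m; "width": finger opening in m; "grip_force": force on a finger pad.
Only numpy, scipy, OpenCV 4.12 (cv2) and the standard library are available. Lean on these libraries where they do the work, as an engineer would, in place of code of your own. Each camera call takes 0.05 s, during which the arm holds its last target. There are 200 camera calls.

## Working session

There is one attempt and no reset: what is moved stays moved. The work goes in short steps, Python scripts to look and compute and a shell command to move; the robot and the scene stay as the last step left them, time stands still between calls to the robot, and variables do not carry over. Pictures are saved under pics/ and viewed, at most 15 in all, crops included, and the job is handed in when it is done.

```bash
mkdir -p pics
cat > h.py <<'E'
import numpy as np, cv2
from scipy.spatial.transform import Rotation as R
from bench import r
def shot(n,f=None):
    c=r.camera(n)
    if f: cv2.imwrite(f'pics/{f}.png',cv2.cvtColor(c['image'],cv2.COLOR_RGB2BGR))
    return c
def att(c):
    a=np.array(c['attitude'],float)
    return a if a.shape==(3,3) else R.from_quat(a).as_matrix()
def ray(c,u,v):
    f=240/np.tan(np.radians(c['vfov'])/2)
    return np.array(c['eye']),att(c)@np.array([(u-c['cx'])/f,(v-c['cy'])/f,1])
def onplane(c,u,v,z):
    e,d=ray(c,u,v); return e+d*(z-e[2])/d[2]
def proj(c,p):
    f=240/np.tan(np.radians(c['vfov'])/2)
    q=att(c).T@(np.array(p)-np.array(c['eye'])); return q[:2]/q[2]*f+[c['cx'],c['cy']]
E
python3 - <<'E'
from h import *
for n in('scene','side','wrist'):
    c=shot(n,n+'0'); print(n,c['vfov'],c['cx'],c['cy'],c['eye'],c['attitude'])
s=r.read_state(); print(s['ee_pos'],s['eef_rot'],s['width'],s['ft_force'])
E
```

```text
scene 42.29062166492981 317.99063857181204 242.44213820698192 [ 1.38191731 -0.17787826  0.85180978] [ 0.7181498   0.5814358  -0.23711724 -0.29994781]
side 55.86914915644173 308.4645907598259 236.25948134359598 [ 0.36187199 -0.44694937  0.55502459] [ 0.9010954  -0.21529324  0.09246932 -0.36486343]
wrist 71.228057943365 322.6771097241641 242.73913644607646 [0.62485957 0.07588672 0.38503253] [ 9.90281607e-01 -3.02096259e-04  3.88023996e-05  1.39076407e-01]
[6.24667024e-01 2.88214375e-05 1.95620630e-01] [ 7.07089517e-01  7.07123822e-01 -4.02932745e-04 -3.89986156e-04] 0.08731148039347143 [0.14372937 0.16942336 0.18459963]
```

View pics/scene0.png

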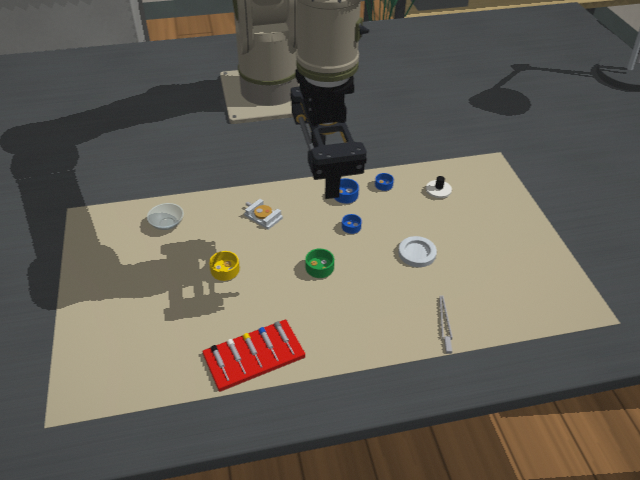

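View pics/side0.png

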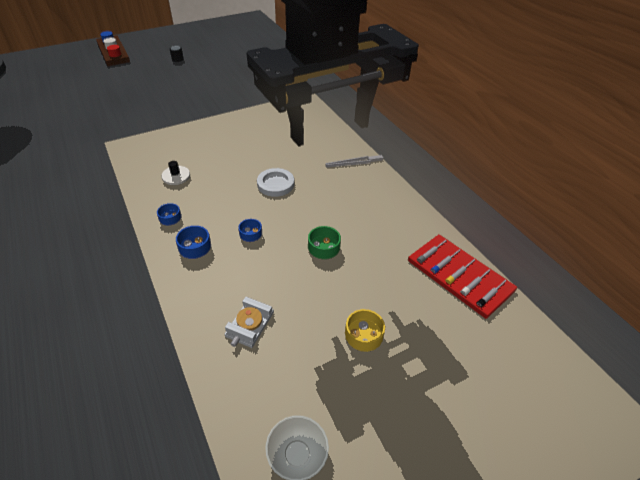

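Blue trays in the scene view are at (347,190), (384,181) and (351,224). In the side view they are at (194,241), (169,214) and (250,230). The one at (347,190) / (194,241) looks largest. Yellow is at (225,266), green at (320,263), the cover at (439,188) and the base at (418,251). The glass dish at (165,217) could be mistaken for the base. I'll fit circles to check the sizes.

```bash
cat >> h.py <<'E'
RNG={'blue':((105,120,50),(130,255,255)),'yellow':((20,150,90),(34,255,255)),'green':((55,120,40),(85,255,255)),'white':((0,0,150),(180,70,255))}
def blobs(c,col,amin=60):
    hsv=cv2.cvtColor(c['image'],cv2.COLOR_RGB2HSV)
    m=cv2.inRange(hsv,*map(np.array,RNG[col]))
    m=cv2.morphologyEx(m,cv2.MORPH_CLOSE,np.ones((3,3)))
    cs,_=cv2.findContours(m,cv2.RETR_EXTERNAL,cv2.CHAIN_APPROX_NONE)
    return [k for k in cs if cv2.contourArea(k)>amin]
def circ(c,k,z):
    """far-side half of the outline cast on plane z, circle fitted: centre, radius, residual"""
    P=np.array([onplane(c,u,v,z)[:2] for u,v in cv2.convexHull(k)[:,0]])
    a=P-P.mean(0); e=np.array(c['eye'])[:2]-P.mean(0); e/=np.linalg.norm(e)
    P=P[a@e<0.004]
    A=np.c_[2*P,np.ones(len(P))]; s=np.linalg.lstsq(A,(P**2).sum(1),rcond=None)[0]
    rad=np.sqrt(s[2]+s[0]**2+s[1]**2)
    return s[:2],rad,np.abs(np.linalg.norm(P-s[:2],axis=1)-rad).max()
E
python3 - <<'E'
from h import *
np.set_printoptions(precision=4,suppress=True)
for n in('scene','side'):
    c=shot(n)
    for col,z in(('blue',.03),('yellow',.03),('green',.03),('white',.012)):
        for k in blobs(c,col):
            x,y,w,h=cv2.boundingRect(k)
            if y<130 and n=='side' or y<165 and n=='scene' or w>100: continue
            p,rd,e=circ(c,k,.014 if col=='white' else z)
            print(n,col,(x+w//2,y+h//2),w,h,p,'R%.4f e%.4f'%(rd,e))
c=shot('side'); a=c['image'][180:280,130:290]
cv2.imwrite('pics/crop.png',cv2.resize(cv2.cvtColor(a,cv2.COLOR_RGB2BGR),None,fx=4,fy=4))
E
```

```text
scene blue (351, 224) 19 20 [0.5344 0.0784] R0.0178 e0.0004
scene blue (347, 191) 24 24 [0.4329 0.0928] R0.0259 e0.0006
scene blue (384, 182) 18 18 [0.4232 0.1779] R0.0176 e0.0007
scene yellow (224, 266) 31 30 [ 0.594 -0.176] R0.0271 e0.0017
scene green (320, 263) 28 29 [ 0.6214 -0.0039] R0.0249 e0.0004
scene white (188, 292) 12 12 [ 0.6368 -0.2438] R0.0115 e0.0007
side blue (193, 242) 34 32 [0.4306 0.0887] R0.0260 e0.0003
side blue (250, 230) 22 23 [0.5223 0.0688] R0.0189 e0.0006
side blue (169, 214) 24 21 [0.4123 0.1675] R0.0186 e0.0005
side yellow (365, 330) 40 42 [ 0.5913 -0.179 ] R0.0262 e0.0005
side green (324, 242) 32 33 [ 0.6205 -0.0081] R0.0261 e0.0005
side white (305, 437) 35 17 [ 0.4453 -0.2791] R0.0220 e0.0010
side white (362, 370) 20 13 [ 0.5567 -0.2293] R0.0123 e0.0020
side white (414, 367) 24 20 [ 0.6214 -0.2521] R0.0148 e0.0009
side white (398, 349) 21 15 [ 0.6205 -0.2207] R0.0127 e0.0006
```

View pics/crop.png

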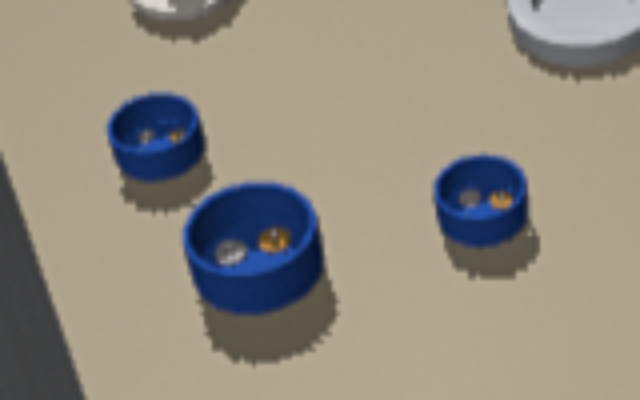

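View pics/wrist0.png

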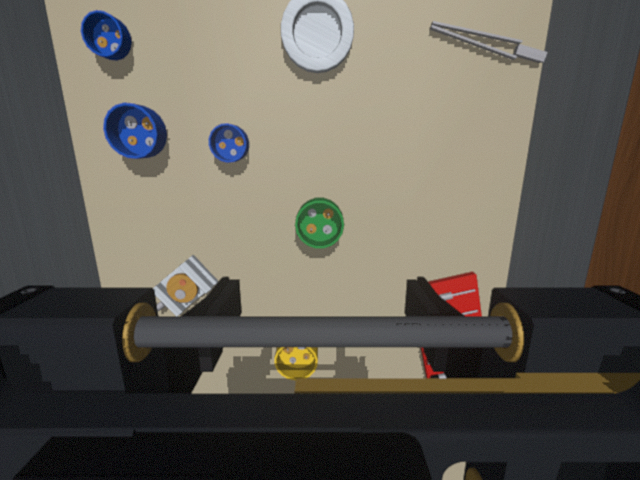

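The crop shows one large blue tray, at about (194,241) in the side view with R≈26 mm, so that is the one. The other two measure R≈18 mm. The base and cover still need measuring, and the wrist view has the base at (317,32). I'll do that and check the TCP projection in the same turn.

```bash
sed -i "s/'white':.*}/'white':((0,0,120),(180,45,255))}/" h.py
python3 - <<'E'
from h import *
np.set_printoptions(precision=4,suppress=True)
for n in('scene','side','wrist'):
    c=shot(n)
    for col in('white','blue','yellow','green'):
        if col!='white' and n!='wrist': continue
        for k in blobs(c,col):
            x,y,w,h=cv2.boundingRect(k); u,v=x+w//2,y+h//2
            if col=='white' and not((n=='scene' and 395<u<460 and 170<v<270)or(n=='side' and 150<u<300 and 150<v<205)or(n=='wrist' and v<75)): continue
            if n=='wrist' and v>250: continue
            for z in((.012,.014) if col=='white' else (.03,)):
                p,rd,e=circ(c,k,z); print(n,col,(u,v),w,h,z,p,'R%.4f e%.4f'%(rd,e))
s=r.read_state(); print('tcp px',proj(c,s['ee_pos']))
E
```

```text
scene white (418, 251) 40 31 0.012 [0.6183 0.1876] R0.0363 e0.0005
scene white (418, 251) 40 31 0.014 [0.6202 0.1868] R0.0362 e0.0005
scene white (439, 189) 27 18 0.012 [0.457  0.2886] R0.0281 e0.0019
scene white (439, 189) 27 18 0.014 [0.4592 0.2875] R0.0280 e0.0019
side white (275, 179) 39 25 0.012 [0.6202 0.1871] R0.0360 e0.0005
side white (275, 179) 39 25 0.014 [0.6193 0.1848] R0.0358 e0.0005
side white (175, 174) 29 19 0.012 [0.4542 0.2867] R0.0276 e0.0009
side white (175, 174) 29 19 0.014 [0.4539 0.284 ] R0.0275 e0.0009
wrist blue (228, 143) 38 38 0.03 [0.528  0.0797] R0.0186 e0.0002
wrist blue (134, 131) 63 56 0.03 [0.4312 0.0914] R0.0264 e0.0003
wrist blue (106, 35) 50 49 0.03 [0.4179 0.178 ] R0.0186 e0.0003
wrist green (319, 223) 48 49 0.03 [ 0.6209 -0.0056] R0.0257 e0.0003
tcp px [322.34   277.0126]
```

Base is at (0.620,0.186) with R36, cover at (0.455,0.287) with R27.5, blue tray at (0.4315,0.091). All are plausible for size and reach. Moving above the blue tray.

```bash
python3 -m crank '[[[10,-20,5,0,1],[25,-50,15,0,1],[40,-85,30,0,1],[55,-120,50,0,1],[70,-150,70,0,1],[82,-175,85,0,1],[90,-188,93,0,1],[91,-193,96,0,1],[91,-193,96,0,1],[91,-193,96,0,1]]]' 15
python3 - <<'E'
from h import *
c=shot('wrist','w1')
for k in blobs(c,'blue',300):print(cv2.boundingRect(k),circ(c,k,.03))
E
```

```text
time: 1.45
ee_pos: [0.4331, 0.0906, 0.1009]
eef_rot: [0.707, 0.707, 0.001, 0.0]
ft_force: [0.1, 0.2, 0.7]
width: 0.0869
grip_force: 0.0
(406, 228, 49, 48) (array([0.52240862, 0.082051  ]), np.float64(0.018527012875964248), np.float64(0.0003022296660933725))
(287, 207, 65, 68) (array([0.4307671 , 0.09078566]), np.float64(0.026153760479473025), np.float64(0.0004038379266938334))
(271, 102, 50, 53) (array([0.41388515, 0.17937296]), np.float64(0.018572538590232418), np.float64(0.00017163251809808322))
```

View pics/w1.png

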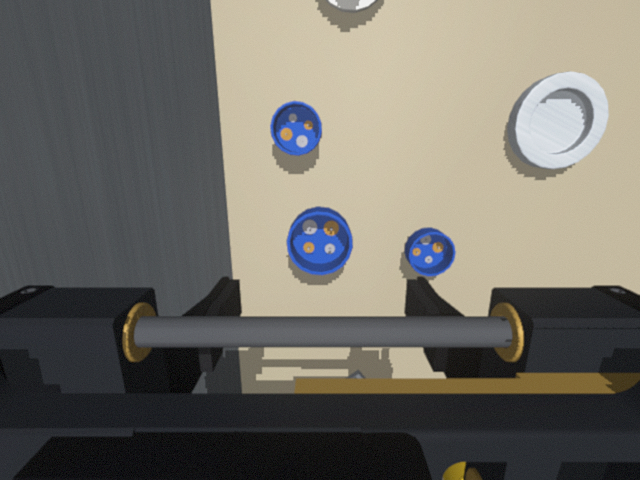

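The large blue tray is centred under the tool at (320,240). The small one at (430,250) clears the right finger by about 12 mm. Descending and gripping.

```bash
python3 -m crank '[[[0,-2,20,0,1],[0,-2,45,0,1],[0,-2,65,0,1],[0,-2,80,0,1],[0,-2,87,0,1],[0,-2,90,0,1],[0,-2,90,0,1],[0,-2,90,0,0.2],[0,-2,90,0,0.2],[0,-2,90,0,-0.2],[0,-2,90,0,-1],[0,-2,90,0,-1],[0,-2,90,0,-1],[0,-2,90,0,-1],[0,-2,90,0,-1],[0,-2,90,0,-1]]]' 15
```

```text
time: 3.1
ee_pos: [0.43, 0.091, 0.0102]
eef_rot: [0.707, 0.707, 0.0, 0.0]
ft_force: [-1.6, 0.6, -0.6]
width: 0.0231
grip_force: 0.0
```

The width is 23 mm with no grip force, which a 54 mm tray doesn't allow. Looking.

Run:
```python
from h import *
a=shot('scene')['image'][140:260,280:440]; b=shot('side')['image'][180:300,110:270]
cv2.imwrite('pics/c1.png',cv2.cvtColor(cv2.resize(np.vstack([a,b]),None,fx=2.5,fy=2.5),cv2.COLOR_RGB2BGR))
s=r.read_state();print(s['width'],s['grip_force'],s['ft_force'])
c=shot('wrist','w2')
for k in blobs(c,'blue',300):print(cv2.boundingRect(k),circ(c,k,.03))
```

```text
0.015033073032349615 0.0 [-0.33271224 -0.13717411 -0.55658372]
(445, 263, 75, 54) (array([0.52857979, 0.08558113]), np.float64(0.011849149612767795), np.float64(0.002027017373320174))
(276, 234, 96, 83) (array([0.43056683, 0.098406  ]), np.float64(0.025739706742976917), np.float64(0.003195204546986189))
(250, 78, 77, 83) (array([0.41391358, 0.17911874]), np.float64(0.01846141090668282), np.float64(0.00019107670162193252))
```

View pics/c1.png

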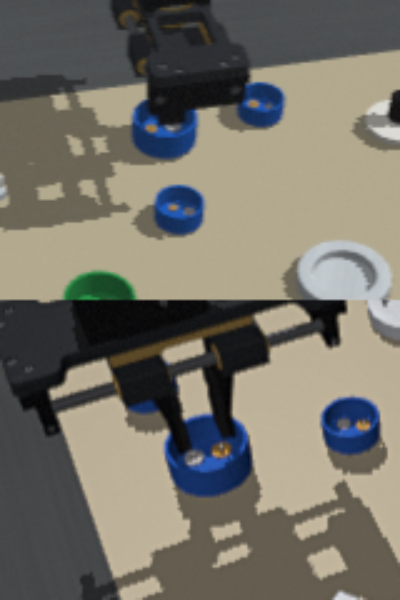

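View pics/w2.png

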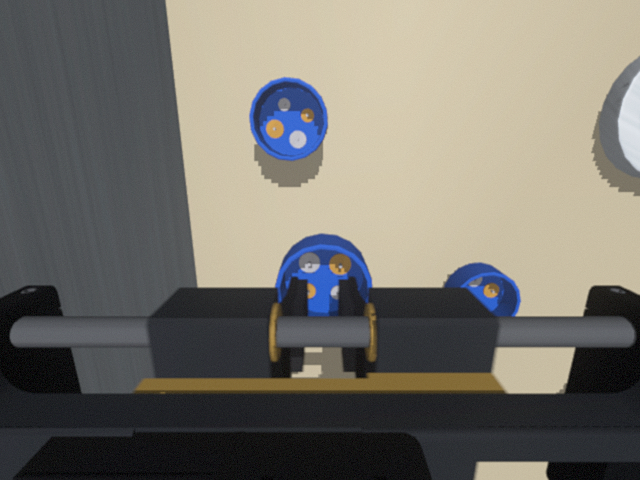

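The fingers are inside the cup: the arm lagged and they closed before it was down. The tray is upright with its wheels in. I'll lift out, reopen, then descend and check the depth before closing.

```bash
python3 -m crank '[[[0,0,-10,0,-1],[0,0,-30,0,-1],[0,0,-50,0,-1],[0,0,-50,0,-1],[0,0,-50,0,1],[0,0,-50,0,1],[0,0,-50,0,1],[0,0,-50,0,1],[0,0,-50,0,1],[0,0,-50,0,1],[0,0,-50,0,1],[0,0,-50,0,1],[0,0,-50,0,1],[0,0,-50,0,1]]]'
python3 - <<'E'
from h import *
c=shot('wrist')
for k in blobs(c,'blue',300):print(cv2.boundingRect(k),circ(c,k,.03))
E
```

```text
time: 4.65
ee_pos: [0.4301, 0.091, 0.0603]
eef_rot: [0.707, 0.707, 0.0, 0.0]
ft_force: [0.7, -0.2, -0.0]
width: 0.0727
grip_force: 0.0
(422, 241, 59, 56) (array([0.5219522 , 0.08242187]), np.float64(0.018473034322448942), np.float64(0.0003041582919480583))
(286, 218, 76, 79) (array([0.43068962, 0.09061241]), np.float64(0.026194480459025303), np.float64(0.00037238800082520923))
(266, 94, 60, 64) (array([0.41374225, 0.1792813 ]), np.float64(0.01852724015719656), np.float64(0.00010963036826706213))
```

```bash
python3 -m crank '[[[0,0,0,0,1],[0,0,0,0,1],[0,0,0,0,1],[0,0,10,0,1],[0,0,25,0,1],[0,0,40,0,1],[0,0,47,0,1],[0,0,50,0,1],[0,0,50,0,1],[0,0,50,0,1]]]' 15
python3 - <<'E'
from h import *
a=shot('scene')['image'][140:260,280:440]; b=shot('side')['image'][180:300,110:270]
cv2.imwrite('pics/c2.png',cv2.cvtColor(cv2.resize(np.hstack([a,b]),None,fx=2.5,fy=2.5),cv2.COLOR_RGB2BGR))
E
```

```text
time: 5.7
ee_pos: [0.4304, 0.0911, 0.0107]
eef_rot: [0.707, 0.707, 0.0, 0.0]
ft_force: [-0.5, -0.6, -0.3]
width: 0.0872
grip_force: 0.0
```

View pics/c2.png

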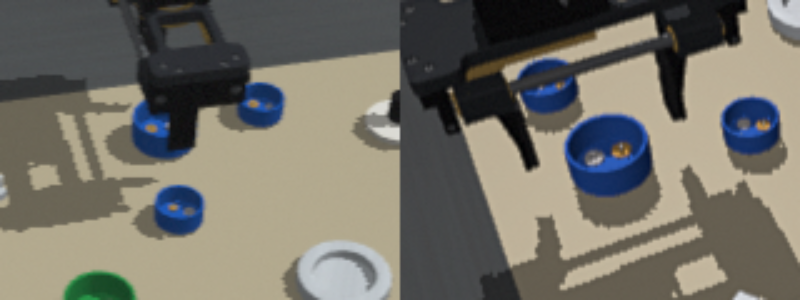

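The fingers straddle the tray, but in the pictures the tips look offset toward +y, or higher than reported. Comparing against their projections.

Run:
```python
from h import *
p=np.array(r.read_state()['ee_pos'])
cs=shot('scene');cd=shot('side')
for dx in(-.0475,.0475):
    print(dx,proj(cs,p+[dx,0,0]),proj(cd,p+[dx,0,0]))
# triangulate tip centre of +x finger, side (222,226), scene (353,198)
for uv in((222,226),(162,246)): print(uv,[onplane(cd,*uv,z).round(4) for z in(.01,.02,.03,.04)])
print([onplane(cs,353,198,z).round(4) for z in(.01,.02,.03,.04)])
cv2.imwrite('pics/c3.png',cv2.cvtColor(cv2.resize(np.hstack([cs['image'][165:215,310:390],cd['image'][195:275,130:258][10:60,10:90]]),None,fx=5,fy=5),cv2.COLOR_RGB2BGR))
```

```text
-0.0475 [338.97479555 178.4849124 ] [164.78084794 253.53899352]
0.0475 [349.95636458 207.5760295 ] [220.95813044 234.70622168]
(222, 226) [array([0.4867, 0.111 , 0.01  ]), array([0.4844, 0.1007, 0.02  ]), array([0.4821, 0.0905, 0.03  ]), array([0.4799, 0.0803, 0.04  ])]
(162, 246) [array([0.3832, 0.1104, 0.01  ]), array([0.3828, 0.1002, 0.02  ]), array([0.3824, 0.0899, 0.03  ]), array([0.3821, 0.0797, 0.04  ])]
[array([0.4497, 0.1049, 0.01  ]), array([0.4608, 0.1015, 0.02  ]), array([0.4718, 0.0982, 0.03  ]), array([0.4829, 0.0948, 0.04  ])]
```

View pics/c3.png

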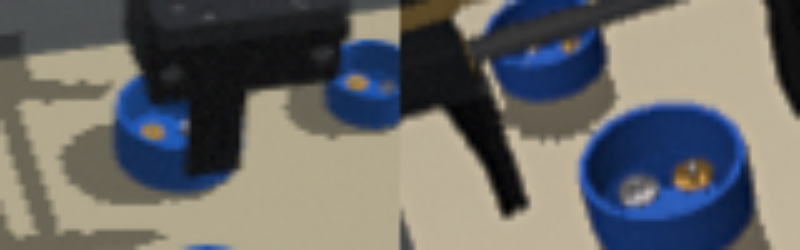

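Triangulated from both views, the fingertips are at z ≈ 0.032, about 20 mm above the reported TCP. So the earlier close passed over the rim without touching it. Going 20 mm lower while watching the force, then checking the tips again.

```bash
python3 -m crank '[[[0,0,4,0,1],[0,0,8,0,1],[0,0,12,0,1],[0,0,16,0,1],[0,0,18,0,1],[0,0,20,0,1],[0,0,20,0,1],[0,0,20,0,1]]]' 15
python3 - <<'E'
from h import *
p=np.array(r.read_state()['ee_pos'])
cs=shot('scene');cd=shot('side')
for dx in(-.0475,.0475):
  for z in (.005,.010,.015):
    q=np.array([p[0]+dx,p[1],z]);print(dx,z,proj(cs,q),proj(cd,q))
cv2.imwrite('pics/c4.png',cv2.cvtColor(cv2.resize(np.hstack([cs['image'][165:245,310:390],cd['image'][195:275,150:230]]),None,fx=5,fy=5),cv2.COLOR_RGB2BGR))
E
```

```text
time: 6.7
ee_pos: [0.4301, 0.091, -0.0097]
eef_rot: [0.707, 0.707, 0.0, 0.0]
ft_force: [-0.8, -0.0, 0.3]
width: 0.087
grip_force: 0.0
-0.0475 0.005 [338.79535998 180.47623026] [165.33840649 256.04779304]
-0.0475 0.01 [338.87011018 178.65810926] [164.66510708 253.98194065]
-0.0475 0.015 [338.94526027 176.83026215] [163.98516185 251.89569723]
0.0475 0.005 [349.73005944 209.57095379] [221.20377135 237.21106202]
0.0475 0.01 [349.83937737 207.74003911] [220.8209647  235.14000419]
0.0475 0.015 [349.94931057 205.8988197 ] [220.43453311 233.04933471]
```

View pics/c4.png

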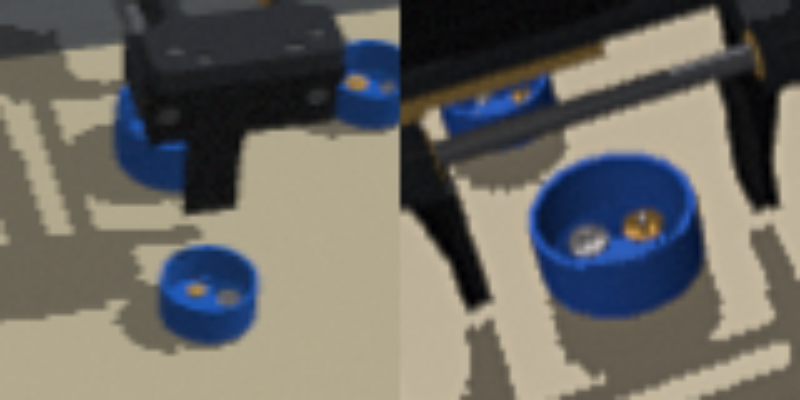

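Tips are at (352,207) in the scene view and (224,236) / (166,257) in the side view, so z ≈ 8 mm. The true tip is about 18 mm above the reported TCP, and I'll work with that offset. Raising 3 mm and closing.

```bash
python3 -m crank '[[[0,0,-3,0,1],[0,0,-3,0,-1],[0,0,-3,0,-1],[0,0,-3,0,-1],[0,0,-3,0,-1],[0,0,-3,0,-1],[0,0,-3,0,-1],[0,0,-3,0,-1],[0,0,-3,0,-1],[0,0,-3,0,-1],[0,0,-3,0,-1],[0,0,-3,0,-1]]]' 15
```

```text
time: 8.0
ee_pos: [0.43, 0.091, -0.0068]
eef_rot: [0.707, 0.707, 0.0, 0.0]
ft_force: [-0.0, 0.4, -1.6]
width: 0.0526
grip_force: 15.0
```

Gripped at width 53 mm with 15 N. Lifting, then carrying to above the base.

```bash
python3 -m crank '[[[0,0,-5,0,-1],[0,0,-15,0,-1],[0,0,-30,0,-1],[0,0,-45,0,-1],[0,0,-55,0,-1],[0,0,-60,0,-1],[5,10,-60,0,-1],[15,30,-60,0,-1],[25,50,-60,0,-1],[35,70,-60,0,-1],[45,90,-60,0,-1],[55,110,-60,0,-1],[65,130,-60,0,-1],[75,150,-60,0,-1],[85,170,-60,0,-1],[91,182,-60,0,-1],[94,188,-60,0,-1],[95,190,-60,0,-1],[95,190,-60,0,-1],[95,190,-60,0,-1]]]' 20
python3 - <<'E'
from h import *
p=np.array(r.read_state()['ee_pos']);print(p)
c=shot('wrist','w3')
for k in blobs(c,'blue',300):
    for z in(.072,.077,.082): print(cv2.boundingRect(k),z,circ(c,k,z))
for k in blobs(c,'white',300): print(cv2.boundingRect(k),circ(c,k,.014))
cs=shot('scene');cd=shot('side')
for k in blobs(cs,'blue',250):print(cv2.boundingRect(k))
cv2.imwrite('pics/c5.png',cv2.cvtColor(np.hstack([cv2.resize(cd['image'][100:220,210:350],None,fx=2.5,fy=2.5),cv2.resize(c['image'][60:360,120:520],None,fx=1,fy=1)]),cv2.COLOR_RGB2BGR))
E
```

```text
time: 10.0
ee_pos: [0.6196, 0.1857, 0.0531]
eef_rot: [0.707, 0.707, -0.0, -0.0]
ft_force: [0.8, -0.5, 0.2]
width: 0.0529
grip_force: 20.0
[0.61963561 0.18566594 0.05313348]
(269, 242, 107, 75) 0.072 (array([0.61954173, 0.17837238]), np.float64(0.030019717192853703), np.float64(0.0007598233544144767))
(269, 242, 107, 75) 0.077 (array([0.61954614, 0.18081163]), np.float64(0.02913996467918305), np.float64(0.0007375561058008372))
(269, 242, 107, 75) 0.082 (array([0.61955056, 0.18325089]), np.float64(0.0282602121655048), np.float64(0.0007152888571938174))
(0, 237, 72, 54) 0.072 (array([0.46089362, 0.19827221]), np.float64(0.015614662532068913), np.float64(0.001996129689550921))
(0, 237, 72, 54) 0.077 (array([0.46554735, 0.20012828]), np.float64(0.015157061998246396), np.float64(0.0019376314665123084))
(0, 237, 72, 54) 0.082 (array([0.47020108, 0.20198435]), np.float64(0.014699461464403953), np.float64(0.0018791332434491027))
(274, 366, 64, 12) (array([0.60681171, 0.09837423]), np.float64(0.024943739660553372), np.float64(0.008748673948353408))
(539, 0, 63, 109) (array([0.76022592, 0.31253763]), np.float64(0.032958340770839305), np.float64(0.004937321932407625))
(0, 0, 640, 316) (array([0.6171564 , 0.35166564]), np.float64(0.2786039859349679), np.float64(0.05058600188661688))
(0, 0, 61, 63) (array([0.44033788, 0.32558704]), np.float64(0.017240801254131112), np.float64(0.002898187275835091))
(342, 214, 19, 20)
(408, 211, 24, 28)
```

View pics/c5.png

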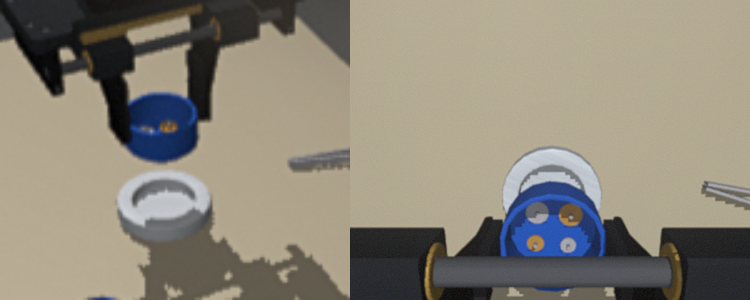

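The tray is held level with its wheels in it, centred at about (0.6196,0.187) against the base at (0.6195,0.186). Lowering 52 mm to seat.

```bash
python3 -m crank '[[[0,0,10,0,-1],[0,0,22,0,-1],[0,0,34,0,-1],[0,0,42,0,-1],[0,0,46,0,-1],[0,0,49,0,-1],[0,0,50,0,-1],[0,0,51,0,-1],[0,0,52,0,-1],[0,0,52,0,-1]]]'
```

```text
time: 11.15
ee_pos: [0.6201, 0.1859, 0.0016]
eef_rot: [0.707, 0.707, 0.0, 0.0]
ft_force: [-1.2, -0.3, 1.5]
width: 0.0526
grip_force: 20.0
```

```bash
python3 -m crank '[[[0,0,0.5,0,-1],[0,0,1,0,-1],[0,0,1,0,-1]]]'; python3 -m crank '[[[0,0,0.5,0,-1],[0,0,0.5,0,-1],[0,0,0.5,0,-1]]]'
```

```text
time: 11.45
ee_pos: [0.6202, 0.186, 0.0013]
eef_rot: [0.707, 0.707, 0.0, 0.0]
ft_force: [-5.0, -2.6, 9.2]
width: 0.0524
grip_force: 20.0
time: 11.75
ee_pos: [0.6202, 0.186, 0.0013]
eef_rot: [0.707, 0.707, 0.0, 0.0]
ft_force: [-6.2, -2.8, 13.5]
width: 0.0524
grip_force: 20.0
```

Contact force rises at z=0.0013, against 0.0012 expected for seated, so it's home. Releasing, rising and moving towards the yellow tray.

```bash
python3 -m crank '[[[0,0,-0.5,0,1],[0,0,-0.5,0,1],[0,0,-0.5,0,1],[0,0,-0.5,0,1],[0,0,-0.5,0,1],[0,0,-10,0,1],[0,0,-30,0,1],[0,0,-60,0,1],[0,0,-85,0,1],[0,0,-90,0,1],[0,0,-90,0,1]]]'
python3 - <<'E'
from h import *
for n in('scene','side'):
    c=shot(n)
    for k in blobs(c,'blue',250):print(n,cv2.boundingRect(k),circ(c,k,.038))
E
python3 -m crank '[[[-20,-1,0,0,1],[-50,-3,0,0,1],[-90,-6,0,0,1],[-130,-10,0,0,1],[-170,-13,0,0,1],[-210,-16,0,0,1],[-250,-19,0,0,1],[-290,-22,0,0,1],[-325,-25,0,0,1],[-350,-27,0,0,1],[-360,-28,0,0,1],[-364,-28,0,0,1],[-364,-28,0,0,1],[-364,-28,0,0,1]]]'
python3 - <<'E'
from h import *
c=shot('wrist')
for k in blobs(c,'yellow',900):print(cv2.boundingRect(k),circ(c,k,.03))
E
```

```text
time: 12.85
ee_pos: [0.6208, 0.1863, 0.0913]
eef_rot: [0.707, 0.707, 0.001, 0.001]
ft_force: [0.3, 0.8, -0.8]
width: 0.0871
grip_force: 0.0
scene (405, 231, 29, 28) (array([0.62215932, 0.18635473]), np.float64(0.026651021257443463), np.float64(0.001542703714867373))
scene (342, 214, 19, 20) (array([0.54316648, 0.07620291]), np.float64(0.01788792595960202), np.float64(0.0007065299412528162))
side (239, 219, 23, 23) (array([0.51958591, 0.06118042]), np.float64(0.018282209167906002), np.float64(0.0006762237831947904))
side (157, 204, 24, 21) (array([0.41115654, 0.15520641]), np.float64(0.020007099419062147), np.float64(0.0019945001906385533))
side (261, 161, 28, 26) (array([0.61925468, 0.18264783]), np.float64(0.026343335485500476), np.float64(0.000583916704215693))
time: 14.35
ee_pos: [0.5924, -0.1759, 0.0895]
eef_rot: [0.706, 0.708, 0.0, -0.0]
ft_force: [0.1, 0.2, 0.3]
width: 0.0874
grip_force: 0.0
(352, 373, 262, 17) (array([ 0.79517555, -0.36249843]), np.float64(0.07889797767334986), np.float64(0.002212792952293069))
(288, 212, 68, 71) (array([ 0.59134041, -0.17753803]), np.float64(0.026478725630041642), np.float64(0.00030265263650298274))
```

Blue sits at rim height on the base, R 26.5 at (0.621,0.185). Yellow is at (0.5913,-0.1775). Descending and gripping.

```bash
python3 -m crank '[[[-1.5,-1,20,0,1],[-1.5,-1,45,0,1],[-1.5,-1,68,0,1],[-1.5,-1,84,0,1],[-1.5,-1,92,0,1],[-1.5,-1,96,0,1],[-1.5,-1,96,0,1],[-1.5,-1,96,0,1],[-1.5,-1,96,0,-1],[-1.5,-1,96,0,-1],[-1.5,-1,96,0,-1],[-1.5,-1,96,0,-1],[-1.5,-1,96,0,-1],[-1.5,-1,96,0,-1],[-1.5,-1,96,0,-1],[-1.5,-1,96,0,-1],[-1.5,-1,96,0,-1],[-1.5,-1,96,0,-1],[-1.5,-1,96,0,-1]]]' 20
```

```text
time: 16.3
ee_pos: [0.5911, -0.1795, -0.0062]
eef_rot: [0.707, 0.707, 0.0, 0.0]
ft_force: [-0.6, -0.3, 2.0]
width: 0.0535
grip_force: 20.0
```

```bash
python3 -m crank '[[[0,0,-5,0,-1],[0,0,-18,0,-1],[0,0,-36,0,-1],[0,0,-55,0,-1],[0,0,-72,0,-1],[0,0,-82,0,-1],[0,0,-85,0,-1],[8,1,-85,0,-1],[22,2,-85,0,-1],[42,4,-85,0,-1],[66,6,-85,0,-1],[92,8,-85,0,-1],[118,10,-85,0,-1],[144,12,-85,0,-1],[170,14,-85,0,-1],[190,15,-85,0,-1],[200,16,-85,0,-1]]]'
python3 -m crank '[[[8,1,0,0,-1],[22,2,0,0,-1],[42,4,0,0,-1],[66,6,0,0,-1],[92,8,0,0,-1],[118,10,0,0,-1],[138,12,0,0,-1],[152,13,0,0,-1],[160,13.5,0,0,-1],[163.5,13.5,0,0,-1],[163.5,13.5,0,0,-1],[163.5,13.5,0,0,-1]]]'
python3 - <<'E'
from h import *
p=np.array(r.read_state()['ee_pos']);print(p)
c=shot('wrist')
z=p[2]+.0062+.03
for k in blobs(c,'yellow',900):print(cv2.boundingRect(k),z,circ(c,k,z))
E
```

```text
time: 18.0
ee_pos: [0.6062, 0.0245, 0.0779]
eef_rot: [0.706, 0.708, -0.0, -0.001]
ft_force: [1.0, 0.3, -0.3]
width: 0.0538
grip_force: 20.0
time: 19.2
ee_pos: [0.6207, 0.1828, 0.0788]
eef_rot: [0.708, 0.707, -0.0, 0.0]
ft_force: [0.4, 0.9, -0.5]
width: 0.054
grip_force: 20.0
[0.62073219 0.18275369 0.0787591 ]
(222, 373, 371, 20) 0.11495910076437872 (array([0.7204794 , 0.08810706]), np.float64(0.0628510574232934), np.float64(0.00037972460563989036))
(269, 237, 108, 80) 0.11495910076437872 (array([0.62071108, 0.18560746]), np.float64(0.026849561909237506), np.float64(0.0005419809332086328))
```

Yellow is at (0.6207,0.1856), over blue. Lowering, with 53 mm expected to seat.

```bash
python3 -m crank '[[[0,0,10,0,-1],[0,0,22,0,-1],[0,0,34,0,-1],[0,0,42,0,-1],[0,0,47,0,-1],[0,0,50,0,-1],[0,0,51,0,-1],[0,0,52,0,-1],[0,0,52,0,-1]]]';python3 -m crank '[[[0,0,0.5,0,-1],[0,0,1,0,-1],[0,0,1,0,-1]]]'
```

```text
time: 20.15
ee_pos: [0.6207, 0.1841, 0.027]
eef_rot: [0.707, 0.707, 0.0, 0.0]
ft_force: [-0.2, -0.4, -0.4]
width: 0.0539
grip_force: 20.0
time: 20.45
ee_pos: [0.6206, 0.1841, 0.0259]
eef_rot: [0.707, 0.707, 0.0, 0.0]
ft_force: [-0.2, 0.0, 0.9]
width: 0.0536
grip_force: 20.0
```

```bash
python3 -m crank '[[[0,0,0.5,0,-1],[0,0,1,0,-1],[0,0,1,0,-1]]]'; python3 -m crank '[[[0,0,-0.5,0,1],[0,0,-0.5,0,1],[0,0,-0.5,0,1],[0,0,-0.5,0,1],[0,0,-0.5,0,1],[0,0,-10,0,1],[0,0,-30,0,1],[0,0,-60,0,1],[0,0,-75,0,1],[0,0,-80,0,1],[0,0,-80,0,1]]]'
python3 - <<'E'
from h import *
for n in('scene','side'):
    c=shot(n)
    for k in blobs(c,'yellow',250):print(n,cv2.boundingRect(k),circ(c,k,.062))
E
python3 -m crank '[[[-20,0,0,0,1],[-50,0,0,0,1],[-85,0,0,0,1],[-120,0,5,0,1],[-150,0,8,0,1],[-173,0,10,0,1],[-185,0,10,0,1],[-190,0,10,0,1],[-190,0,10,0,1],[-190,0,10,0,1]]]'
python3 - <<'E'
from h import *
c=shot('wrist')
for k in blobs(c,'green',900):print(cv2.boundingRect(k),circ(c,k,.03))
E
```

```text
time: 20.75
ee_pos: [0.6207, 0.184, 0.0257]
eef_rot: [0.707, 0.707, 0.0, 0.0]
ft_force: [-3.7, -1.3, 7.7]
width: 0.0541
grip_force: 20.0
time: 21.85
ee_pos: [0.6208, 0.1841, 0.1051]
eef_rot: [0.707, 0.707, 0.0, 0.0]
ft_force: [0.3, -0.3, -0.8]
width: 0.087
grip_force: 0.0
scene (407, 221, 29, 29) (array([0.62212139, 0.18731055]), np.float64(0.026479971586593928), np.float64(0.00048276625921985297))
side (261, 150, 28, 27) (array([0.6190696 , 0.18217826]), np.float64(0.027236569798488288), np.float64(0.0014927967995138833))
time: 22.95
ee_pos: [0.6206, -0.0041, 0.0947]
eef_rot: [0.706, 0.708, 0.0, -0.0]
ft_force: [1.2, -0.0, 0.7]
width: 0.0871
grip_force: 0.0
(290, 212, 66, 68) (array([ 0.62080155, -0.00578792]), np.float64(0.025892308483955073), np.float64(0.00025926271553479083))
```

Yellow is seated: contact at 0.0257 and the rim circle fits z=62 mm. Green is at (0.6208,-0.0058), right under the tool.

```bash
python3 -m crank '[[[0,0,20,0,1],[0,0,45,0,1],[0,0,70,0,1],[0,0,88,0,1],[0,0,97,0,1],[0,0,101,0,1],[0,0,101,0,1],[0,0,101,0,1],[0,0,101,0,-1],[0,0,101,0,-1],[0,0,101,0,-1],[0,0,101,0,-1],[0,0,101,0,-1],[0,0,101,0,-1],[0,0,101,0,-1],[0,0,101,0,-1],[0,0,101,0,-1],[0,0,101,0,-1],[0,0,101,0,-1]]]' 20
python3 -m crank '[[[0,0,-5,0,-1],[0,0,-18,0,-1],[0,0,-36,0,-1],[0,0,-55,0,-1],[0,0,-75,0,-1],[0,0,-92,0,-1],[0,0,-102,0,-1],[0,0,-105,0,-1],[8,0,-105,0,-1],[22,0,-105,0,-1],[42,0,-105,0,-1],[66,0,-105,0,-1],[92,0,-105,0,-1],[118,0,-105,0,-1],[144,0,-105,0,-1],[166,0,-105,0,-1],[182,0,-105,0,-1],[190,0,-105,0,-1],[190,0,-105,0,-1],[190,0,-105,0,-1]]]'
python3 - <<'E'
from h import *
p=np.array(r.read_state()['ee_pos']);print(p)
c=shot('wrist')
z=.135
for k in blobs(c,'green',900):print(cv2.boundingRect(k),z,circ(c,k,z))
E
```

```text
time: 24.9
ee_pos: [0.6206, -0.006, -0.0062]
eef_rot: [0.707, 0.707, 0.0, 0.0]
ft_force: [-1.1, -0.9, 2.0]
width: 0.0526
grip_force: 20.0
time: 26.9
ee_pos: [0.6207, 0.1829, 0.0985]
eef_rot: [0.707, 0.707, -0.0, 0.0]
ft_force: [-0.2, -0.6, -0.5]
width: 0.0529
grip_force: 20.0
[0.62065768 0.18289497 0.09854055]
(270, 242, 106, 75) 0.135 (array([0.62029335, 0.18712176]), np.float64(0.026285531478446904), np.float64(0.00828176741408845))
```

```bash
python3 -m crank '[[[0,0,10,0,-1],[0,0,22,0,-1],[0,0,34,0,-1],[0,0,41,0,-1],[0,0,45,0,-1],[0,0,47,0,-1],[0,0,48,0,-1],[0,0,49,0,-1],[0,0,49,0,-1]]]';python3 -m crank '[[[0,0,0.5,0,-1],[0,0,1,0,-1],[0,0,1,0,-1]]]'
```

```text
time: 27.85
ee_pos: [0.6208, 0.1842, 0.0501]
eef_rot: [0.707, 0.707, 0.0, 0.0]
ft_force: [0.4, 0.3, 0.4]
width: 0.0525
grip_force: 20.0
time: 28.15
ee_pos: [0.6209, 0.1843, 0.0498]
eef_rot: [0.707, 0.707, 0.001, 0.0]
ft_force: [-2.0, -0.8, 6.4]
width: 0.0527
grip_force: 20.0
```

Green is seated at 0.0498, as expected. Releasing and going to the cover.

```bash
python3 -m crank '[[[0,0,-0.5,0,1],[0,0,-0.5,0,1],[0,0,-0.5,0,1],[0,0,-0.5,0,1],[0,0,-0.5,0,1],[0,0,-10,0,1],[0,0,-30,0,1],[0,0,-50,0,1],[0,0,-60,0,1],[10,-16,-60,0,1],[25,-40,-60,0,1],[45,-72,-60,0,1],[65,-104,-60,0,1],[83,-133,-60,0,1],[96,-154,-50,0,1],[101,-163,-40,0,1],[103,-165,-35,0,1],[103,-165,-35,0,1],[103,-165,-35,0,1]]]'
python3 - <<'E'
from h import *
for n in('scene','side'):
    c=shot(n)
    for k in blobs(c,'green',250):print(n,cv2.boundingRect(k),circ(c,k,.086))
c=shot('wrist','w6')
hsv=cv2.cvtColor(c['image'],cv2.COLOR_RGB2HSV)
for k in blobs(c,'white',900):
  x,y,w,h=cv2.boundingRect(k)
  if w<150: print('w',(x,y,w,h),circ(c,k,.012))
m=cv2.inRange(hsv[150:330,240:400],(0,0,0),(180,255,60))
for k in cv2.findContours(m,cv2.RETR_EXTERNAL,cv2.CHAIN_APPROX_NONE)[0]:
  x,y,w,h=cv2.boundingRect(k)
  if w>12:print('k',(x+240,y+150,w,h),circ(c,k+np.array([240,150]),.038))
cd=c['image']; cv2.imwrite('pics/w6.png',cv2.cvtColor(np.hstack([cd[60:360,160:480],cv2.resize(shot('scene')['image'][150:300,360:520],(320,300))]),cv2.COLOR_RGB2BGR))
E
```

```text
time: 30.05
ee_pos: [0.4568, 0.286, 0.0837]
eef_rot: [0.708, 0.706, -0.0, 0.0]
ft_force: [0.1, 0.2, -0.0]
width: 0.0872
grip_force: 0.0
scene (408, 212, 29, 29) (array([0.6229804 , 0.18589057]), np.float64(0.026093678458321605), np.float64(0.0012988522484962545))
side (260, 140, 29, 26) (array([0.62025848, 0.18220748]), np.float64(0.02546644373618406), np.float64(0.0003958140497110664))
k (309, 235, 21, 27) (array([0.45458816, 0.28893732]), np.float64(0.00852281307869033), np.float64(0.0005554853276854756))
```

View pics/w6.png

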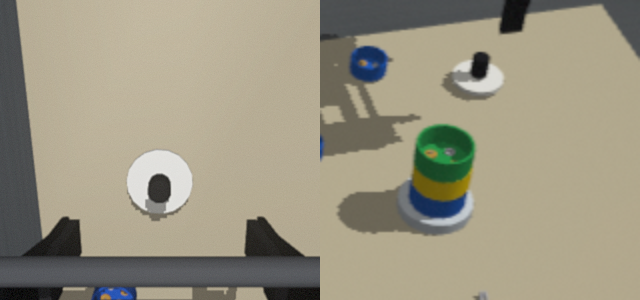

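The stack is level and neat in the right panel, and the cover's knob is at (0.4546,0.289) with R 8.5. Gripping the knob with the tips just above the disc.

```bash
python3 -m crank '[[[1.5,-1.3,20,0,1],[1.5,-1.3,45,0,1],[1.5,-1.3,65,0,1],[1.5,-1.3,76,0,1],[1.5,-1.3,80,0,1],[1.5,-1.3,81,0,1],[1.5,-1.3,81,0,1],[1.5,-1.3,81,0,-1],[1.5,-1.3,81,0,-1],[1.5,-1.3,81,0,-1],[1.5,-1.3,81,0,-1],[1.5,-1.3,81,0,-1],[1.5,-1.3,81,0,-1],[1.5,-1.3,81,0,-1],[1.5,-1.3,81,0,-1],[1.5,-1.3,81,0,-1],[1.5,-1.3,81,0,-1],[1.5,-1.3,81,0,-1],[1.5,-1.3,81,0,-1],[1.5,-1.3,81,0,-1]]]' 20
python3 -m crank '[[[0,0,0,0,-1],[0,0,0,0,-1],[0,0,0,0,-1]]]'
```

```text
time: 32.25
ee_pos: [0.4542, 0.2885, 0.0027]
eef_rot: [0.707, 0.707, 0.0, 0.0]
ft_force: [0.5, 0.8, 0.1]
width: 0.0167
grip_force: 20.0
time: 32.55
ee_pos: [0.4542, 0.2885, 0.0028]
eef_rot: [0.707, 0.707, 0.0, 0.0]
ft_force: [-0.1, 0.1, 0.0]
width: 0.0175
grip_force: 20.0
```

```bash
python3 -m crank '[[[0,0,-5,0,-1],[0,0,-18,0,-1],[0,0,-36,0,-1],[0,0,-55,0,-1],[0,0,-75,0,-1],[0,0,-95,0,-1],[0,0,-107,0,-1],[0,0,-110,0,-1],[-6,10,-110,0,-1],[-16,26,-110,0,-1],[-30,48,-110,0,-1],[-45,72,-110,0,-1],[-60,96,-110,0,-1],[-75,120,-110,0,-1],[-88,141,-110,0,-1],[-97,156,-110,0,-1],[-102,164,-110,0,-1],[-103.5,166.5,-110,0,-1],[-103.5,166.5,-110,0,-1],[-103.5,166.5,-110,0,-1]]]'
python3 - <<'E'
from h import *
p=np.array(r.read_state()['ee_pos']);print(p)
for n in('scene','side'):
    c=shot(n,n+'9')
    for k in blobs(c,'green',150):
        print(n,'g',cv2.boundingRect(k),circ(c,k,.086))
    u=proj(c,[.62,.186,.122]);print(u)
    for k in blobs(c,'white',100):
        x,y,w,h=cv2.boundingRect(k)
        if abs(x+w/2-u[0])<25 and abs(y+h/2-u[1])<25: print(n,(x,y,w,h),circ(c,k,.122))
a=cv2.imread('pics/scene9.png')[140:280,360:500];b=cv2.imread('pics/side9.png')[60:200,190:330]
cv2.imwrite('pics/c9.png',cv2.resize(np.hstack([a,b]),None,fx=2.5,fy=2.5))
E
```

```text
time: 34.55
ee_pos: [0.62, 0.1859, 0.1126]
eef_rot: [0.707, 0.708, -0.0, -0.0]
ft_force: [0.4, 0.1, -0.2]
width: 0.0169
grip_force: 20.0
[0.61998474 0.1858847  0.11259921]
scene g (408, 215, 29, 26) (array([0.62540825, 0.18504044]), np.float64(0.026109945734658795), np.float64(0.0005496005170086589))
[424.53848069 205.91897349]
scene (409, 197, 33, 21) (array([0.62252177, 0.18621571]), np.float64(0.027920092506621825), np.float64(0.0011395952502412272))
side g (260, 140, 29, 26) (array([0.62020506, 0.18180324]), np.float64(0.02558019221184879), np.float64(0.00037485955436999605))
[272.34163077 128.70681304]
side (257, 122, 32, 19) (array([0.61976945, 0.18400009]), np.float64(0.02718248635128029), np.float64(0.002297591393103697))
```

View pics/c9.png

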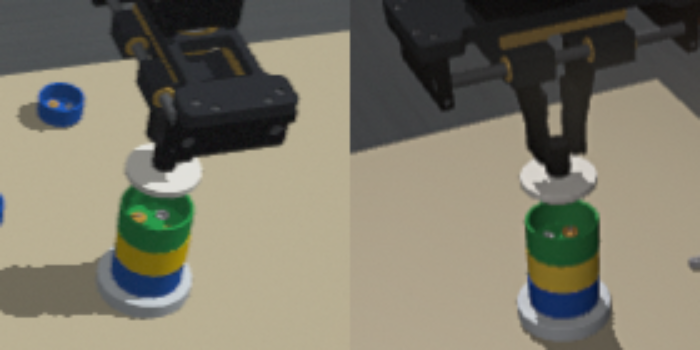

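The cover hangs level above the green tray, within about 1 mm of centre in both views. Lowering 30 mm.

```bash
python3 -m crank '[[[-0.5,0,8,0,-1],[-0.5,0,16,0,-1],[-0.5,0,22,0,-1],[-0.5,0,25,0,-1],[-0.5,0,27,0,-1],[-0.5,0,28,0,-1],[-0.5,0,29,0,-1],[-0.5,0,29,0,-1]]]';python3 -m crank '[[[0,0,0.5,0,-1],[0,0,1,0,-1],[0,0,1,0,-1]]]';python3 -m crank '[[[0,0,0.5,0,-1],[0,0,1,0,-1],[0,0,1,0,-1]]]'
```

```text
time: 35.45
ee_pos: [0.6208, 0.1845, 0.0838]
eef_rot: [0.707, 0.707, 0.0, 0.0]
ft_force: [-0.3, -0.7, -0.7]
width: 0.0169
grip_force: 20.0
time: 35.75
ee_pos: [0.6208, 0.1846, 0.0829]
eef_rot: [0.707, 0.707, 0.0, 0.0]
ft_force: [-0.6, 0.3, -0.6]
width: 0.0172
grip_force: 20.0
time: 36.05
ee_pos: [0.6211, 0.1847, 0.0827]
eef_rot: [0.707, 0.707, 0.001, 0.0]
ft_force: [-2.6, -0.7, 5.6]
width: 0.0164
grip_force: 20.0
```

Contact is at 0.0827, against 0.0828 expected, so the cover is seated. Releasing, rising clear and checking.

```bash
python3 -m crank '[[[0,0,-0.7,0,1],[0,0,-0.7,0,1],[0,0,-0.7,0,1],[0,0,-0.7,0,1],[0,0,-0.7,0,1],[0,0,-0.7,0,1],[0,0,-10,0,1],[0,0,-30,0,1],[0,0,-60,0,1],[0,0,-80,0,1],[-20,0,-90,0,1],[-50,0,-90,0,1],[-85,0,-90,0,1],[-110,0,-90,0,1],[-120,0,-90,0,1],[-120,0,-90,0,1],[-120,0,-90,0,1]]]'
python3 - <<'E'
from h import *
a=shot('scene','scene10')['image'];b=shot('side','side10')['image']
cv2.imwrite('pics/c10.png',cv2.cvtColor(np.hstack([cv2.resize(a[160:280,360:460],(500,600))[:, :400],cv2.resize(b[90:210,225:325],(500,600))[:,:400]]),cv2.COLOR_RGB2BGR))
E
```

```text
time: 37.75
ee_pos: [0.6207, 0.0664, 0.172]
eef_rot: [0.707, 0.708, 0.0, -0.0]
ft_force: [-0.5, -0.1, 0.4]
width: 0.0869
grip_force: 0.0
```

View pics/c10.png

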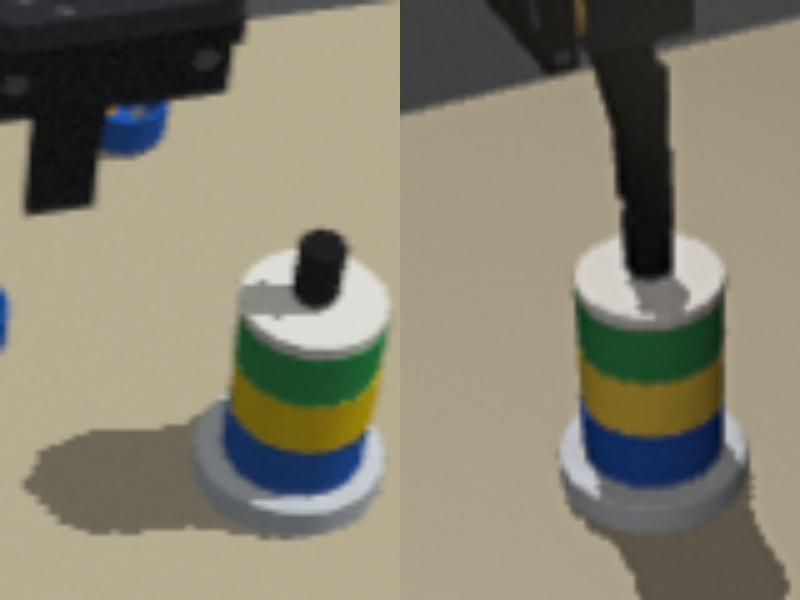

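View pics/scene10.png

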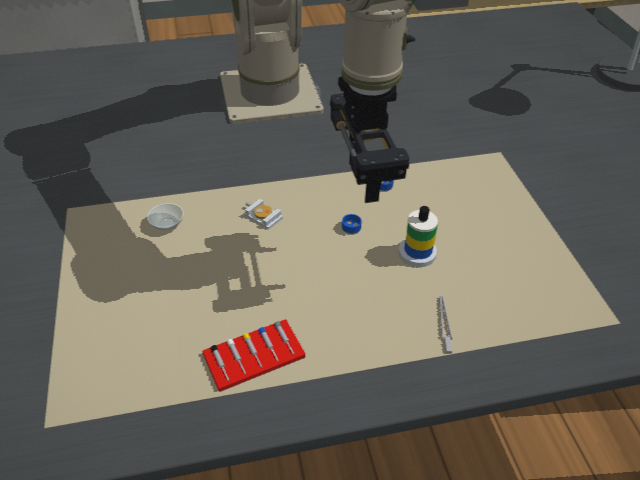

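The stack at (421,238) is closed and level, in the order blue, yellow, green, cover. The dish, holder, screwdrivers and tweezers are unmoved, and the gripper is clear. Handing in.

```bash
python3 -c "
from bench import r
print(r.close_job())"
```

```text
the job is handed in; nothing more can be done
None
```

The blue, yellow and green trays and the white cover are stacked level and fully home on the base, the other items are where they lay, and the job is handed in at about 38 s with no verdict returned.

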